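Tip a projector housing onto its back and dock it on the sprung test pad

ROBOT

A 7-joint arm with a two-finger parallel gripper is mounted at the origin on the work surface. World frame = base frame: x ahead of the robot, y to its left, z up, the work surface at z = 0. Lengths are in m, angles in rad, forces in N, time in s.
With the tool pointing down it reaches from about 0.425 to 0.875 m from the base axis. Payload 8.4 kg.
Tool frame: the origin (TCP) lies on the centre line of the jaws, within the pads' length; the fingertips stand 25 mm ahead of it and the grasp point (between the pads) lies 6 mm ahead of it (tcp_to_tips is the distance from the TCP to the fingertips, in m); y points along the fingers, z is the direction in which the jaws open and shut, and the axes are right-handed (so a half turn about y gives the same grasp; the last joint's range is limited). The gripper opens to 87 mm and grips with 3 to 60 N. Pads are 19 mm wide; open, the fingers measure 117 mm over their backs; the gripper's body (75 mm by 190 mm) begins 51 mm behind the grasp point.
Start: joints at [1.04, 0.333, 0.04, 1.465, -0.013, 1.343, -0.059], TCP at [0.272, -0.59, 0.248] pointing down, gripper open.
Joint ranges: [-2.58, 2.58], [-0.38, 2.09], [-1.3, 1.39], [0.25, 2.4], [-1.5, 4.64], [0.08, 2.09], [-2.65, 2.65]. Speed limits (rad/s): [2.22, 2.22, 2.79, 2.79, 3.14, 3.14, 3.14].

INTERFACE

Orientations are given as a 3x3 rotation matrix whose columns are the frame's x, y, z axes.
In Python, from bench import * gives the robot as it stands.
- The arm moves only by the tool step_arm, never from a script. Its argument "rows" is a list of rows, each a list of 5 numbers: the shift along the tool's x, y, z scaled (see below), then the turn about the tool's y scaled (see below), then the closure, from -1 (fully open) to 1 (shut). In form: [[x, y, z, spin, gripper], ...]. A call has 1 to 12 rows; each row shifts and turns the commanded pose from where the row before left it, along the tool's axes as they then stand; what a row does not reach is not made up. The controller multiplies each number of a shift by 0.075 m and each number of a turn by 45 degrees. A row lasts 1/10 s, in which the tool goes at most 50 mm and 8.59 degrees, less where a joint would pass 70% of its speed; a pose out of reach is approached as far as the arm can. A call with a number of a shift or a turn outside -1 to 1 is refused whole. A call with a gripper value outside its range is refused whole. The fingers move at their own pace and stop on an object; the grip force is fixed at half the most. Time passes only in rows, so rows that do not move let the fingers close. It gives the time, the measured TCP pose, the force and the opening at its end, in the units of the state.
- get_state(): the state, without advancing time (a new reading comes with each control period).
- camera(name): name is "scene" or "top" or "wrist"; returns a dict with "pixels" (480x640x3 uint8, red, green, blue), "fov_y" (degrees; the focal length in pixels is half the picture's height over the tangent of half this angle, whatever the lens; pixels are square), "cx", "cy" (the principal point, pixels), "cam_to_world" (4x4, takes a point from camera to world coordinates). Camera axes: x right, y up, looking along -z (the intrinsics and any distortion apply to the point x, -y, -z); pixel columns grow to the right and rows downward; lengths in m; the calibration is good to about 2 mm. The wrist camera is an equidistant fisheye: a pixel r from the principal point sees the ray r / f radians off the axis. A picture is of the moment at which its call begins. There is no depth.
- hand_in(): hands the job in, once; it reports no verdict.
The state is a dict: "time_s": time; "joints": joint angles; "qd": joint speeds; "tau": joint torques, N m; "tcp_pos": TCP position; "tcp_rot": TCP orientation; "contact_force": force on the tool from outside, world axes, zero at the start; "wrist_torque": the same for the moment, N m; "finger_gap": finger opening in m.
Only numpy, scipy, OpenCV 4.12 (cv2) and the standard library are available. Lean on these libraries where they do the work, as an engineer would, in place of code of your own. Each camera call takes 0.05 s, during which the arm holds its last target.

TASK

Topple the standing projector housing towards the test stand by pushing it high on its orange-framed grille face, so that it comes to lie flat with the grille facing up. Then push it along the bench, square and roughly centred, into the stand's sprung contact pad and press steadily for about a second so that the pad takes about 10 N on top of the force needed just to slide the housing; the pad must never take more than 20 N. Let go gently and leave the housing lying against the pad; do not touch the stand with the robot, and leave the cup, lens and carton where they are.

Things in the scene. Friction and masses are not known exactly. Their poses are not given: they have to be found in the camera images.
- housing: Grey projector housing, solid block 120 (its x) by 90 (y) by 165 mm (z), 0.5 to 0.9 kg, evenly filled, friction on the bench about 0.5 to 0.7; too bulky to grip. It starts standing, z up, its +y face towards the stand within 10 degrees. Origin: centre of its underside as it stands; once toppled, centre of the end away from the stand, 45 mm above the bench, with its -y axis up.
- grille (a point): Centre of the black slatted grille in an orange frame on the housing's -y face, 88 mm above the underside as it stands. Pushing this face above about 130 mm topples the housing towards the stand; once it leans about 29 degrees it falls by itself. Lying rightly, the grille is on top, 90 mm above the bench.
- contacts (a point): Centre of the housing's +z end (on top as it stands), a black plate with brass strips, 165 mm from the origin. This end meets the stand's pad once the housing lies; about 25 to 115 mm then remain between them.
- stand: Fixed test stand: blue base plate, aluminium block 110 mm wide and high up to 130 mm on it, orange pad before the block. Origin on the bench on the stand's centre line; +y points horizontally away from the housing, the way it is to be pushed; x runs across, z up. The base begins 60 mm beyond the origin along +y. The standing housing is centred 250 to 290 mm before the origin (along -y).
- pad_range (a point): Point on the stand, 18 mm beyond its origin along +y and 46 mm up: the middle of where the orange pad's front may be. The block is clamped anywhere, so the pad's free front lies up to 18 mm before or beyond this point, unreported: find it by feel. Pad 100 mm wide, 14 to 78 mm above the bench, square to y, damped spring 3 N per mm, 14 mm travel; it may push the housing back a few mm.
- cup: White paper cup with screws, 72 mm across the rim, 80 mm high, loose; origin at the centre of its underside. To be left alone.
- lens: Black lens barrel standing upright, 60 mm across, 78 mm high, loose; origin at the centre of its underside. To be left alone.
- carton: Small brown cardboard carton with a pale band, 80 (x) by 95 (y) by 60 mm high, loose; origin at the centre of its underside. To be left alone.

How it is judged:
By the outcome, as a careful person would: the job done as asked, in the order asked, and still so for the second after the job is handed in, with the robot touching nothing.
It also fails if it takes over 69 s, if anything falls off the work surface, if the arm or the gripper's body presses on something with over 40 N, if the wrist force passes 120 N, or if a joint passes its speed limit or range.

## Working session

There is one attempt and no reset: what is moved stays moved. The work goes in short steps, Python scripts to look and compute and a tool call to move; the robot and the scene stay as the last step left them, time stands still between calls to the robot, and variables do not carry over. Pictures are saved under pics/ and viewed, and the job is handed in when it is done.

Besides the shell and the picture viewer there is one more tool, called after "Emit:" in YAML: its name, and indented under it one key for each argument. step_arm: Moves the arm, as the interface text tells. Its arguments: {"type":"object","properties":{"rows":{"type":"array","items":{"type":"array","items":{"type":"number","minimum":-1,"maximum":1}}}},"required":["rows"]}

```bash
ls; mkdir -p pics; python3 - <<'E'
from bench import *
import cv2
s=get_state(); print({k:s[k] for k in ['time_s','tcp_pos','tcp_rot','contact_force','finger_gap']})
for n in ['scene','top','wrist']:
    c=camera(n); cv2.imwrite(f'pics/{n}0.png',c['pixels'][:,:,::-1]); print(n,c['fov_y'],c['cx'],c['cy'],c['cam_to_world'],[k for k in c])
E
```

```text
pics
{'time_s': 0.0, 'tcp_pos': array([ 0.27183113, -0.5899514 ,  0.24664908]), 'tcp_rot': array([[-9.08213205e-01, -7.82437208e-04,  4.18507062e-01],
       [-4.18507778e-01,  1.42612473e-03, -9.08212093e-01],
       [ 1.13775663e-04, -9.99998677e-01, -1.62268137e-03]]), 'contact_force': array([0.98634797, 0.98481119, 0.28704188]), 'finger_gap': 0.08698526053383526}
scene 49.740918098778856 314.9542600612987 253.90831584113687 [[ 0.08903204 -0.67038899  0.7366491   1.21827451]
 [ 0.99601169  0.06425371 -0.0619046   0.02201344]
 [-0.00583227  0.73922261  0.6734359   0.68770246]
 [ 0.          0.          0.          1.        ]] ['pixels', 'fov_y', 'cx', 'cy', 'cam_to_world']
top 54.273300809571374 316.6650825241964 237.27237287336067 [[-0.09135789  0.96178661 -0.25810898  0.40262855]
 [-0.99581334 -0.0874318   0.02667353  0.06688536]
 [ 0.00308731  0.25946521  0.96574752  0.80950603]
 [ 0.          0.          0.          1.        ]] ['pixels', 'fov_y', 'cx', 'cy', 'cam_to_world']
wrist 65.70646984690485 316.1767772424662 237.63032779101482 [[ 0.41809951  0.86742013  0.26976863  0.34592757]
 [-0.90840019  0.39968799  0.12271353 -0.55707787]
 [-0.00137909 -0.29636434  0.95507396  0.38434994]
 [ 0.          0.          0.          1.        ]] ['pixels', 'fov_y', 'cx', 'cy', 'cam_to_world']
```

View pics/scene0.png

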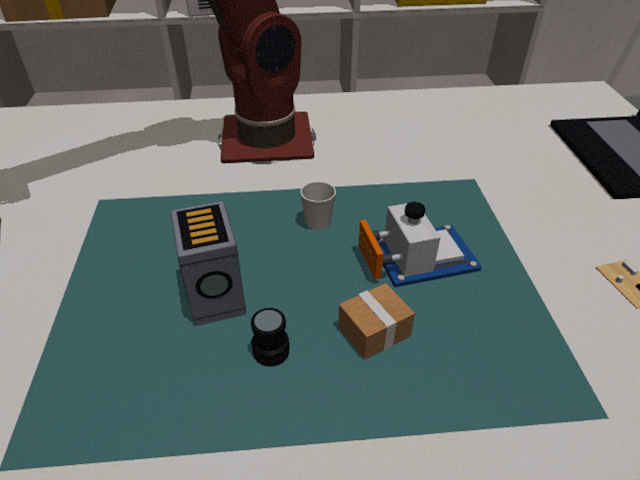

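View pics/top0.png

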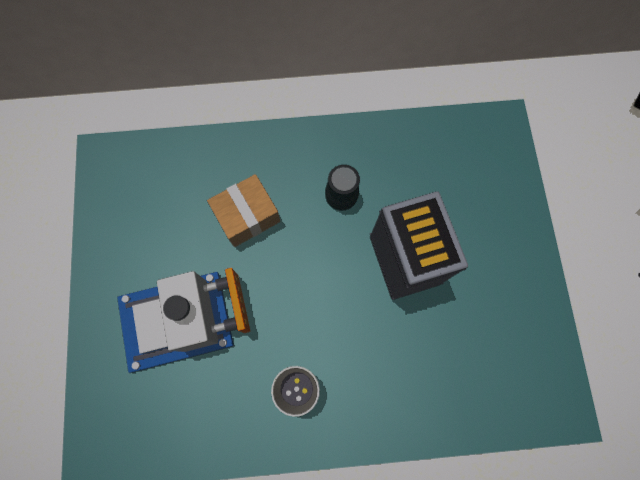

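View pics/wrist0.png

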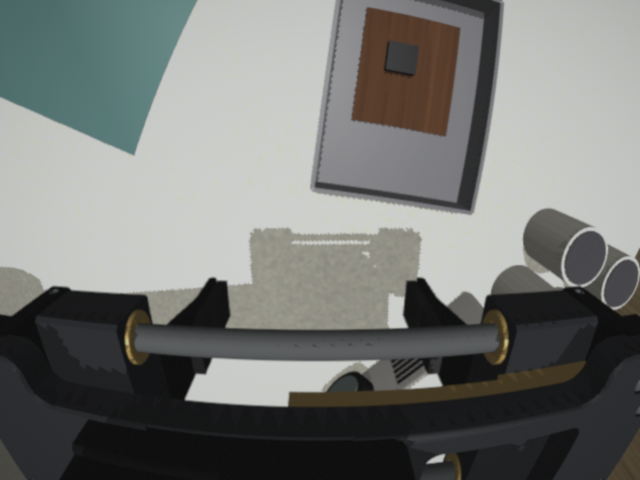

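```bash
cat > h.py <<'E'
import cv2, numpy as np
def ray(c,u,v):
    f=240/np.tan(np.radians(c['fov_y'])/2); M=c['cam_to_world']
    d=np.array([(u-c['cx'])/f,-(v-c['cy'])/f,-1.]); return M[:3,3],M[:3,:3]@d
def onz(c,u,v,z):
    o,d=ray(c,u,v); return o+d*(z-o[2])/d[2]
def tri(c1,p1,c2,p2):
    A=[];b=[]
    for c,p in((c1,p1),(c2,p2)):
        o,d=ray(c,*p); d=d/np.linalg.norm(d); P=np.eye(3)-np.outer(d,d); A.append(P); b.append(P@o)
    return np.linalg.solve(A[0]+A[1],b[0]+b[1])
def proj(c,p):
    f=240/np.tan(np.radians(c['fov_y'])/2); M=c['cam_to_world']; q=M[:3,:3].T@(np.array(p)-M[:3,3])
    return c['cx']+f*q[0]/-q[2], c['cy']-f*q[1]/-q[2]
E
python3 - <<'E'
from bench import *
from h import *
for n in ['scene','top']:
    c=camera(n); im=c['pixels'][:,:,::-1].copy(); hsv=cv2.cvtColor(im,cv2.COLOR_BGR2HSV)
    np.save(f'pics/{n}.npy',c,allow_pickle=True)
    H,S,V=cv2.split(hsv)
    masks={'blue':(H>105)&(H<125)&(S>150)&(V>60),'orange':(H<13)&(S>200)&(V>80),'brass':(H>12)&(H<25)&(S>150)&(V>140)}
    for k,m in masks.items():
        m=m.astype(np.uint8)*255
        for ct in cv2.findContours(m,cv2.RETR_EXTERNAL,cv2.CHAIN_APPROX_NONE)[0]:
            a=cv2.contourArea(ct)
            if a>60:
                r=cv2.minAreaRect(ct); print(n,k,a,np.round(r[0],1),np.round(cv2.boxPoints(r)).tolist())
    # crops
    x,y,w,hh=((150,190,110,140) if n=='scene' else (360,180,120,130))
    cv2.imwrite(f'pics/{n}_h.png',cv2.resize(im[y:y+hh,x:x+w],None,fx=4,fy=4,interpolation=cv2.INTER_CUBIC))
    x,y,w,hh=((345,190,145,100) if n=='scene' else (105,255,150,120))
    cv2.imwrite(f'pics/{n}_s.png',cv2.resize(im[y:y+hh,x:x+w],None,fx=5,fy=5,interpolation=cv2.INTER_CUBIC))
E
```

```text
scene blue 757.0 [432.9 266.7] [[384.0, 266.0], [455.0, 224.0], [482.0, 268.0], [411.0, 310.0]]
scene brass 67.5 [204.3 239. ] [[192.0, 240.0], [216.0, 235.0], [217.0, 238.0], [192.0, 243.0]]
scene brass 64.0 [203.  231.9] [[191.0, 232.0], [215.0, 228.0], [215.0, 231.0], [191.0, 236.0]]
scene brass 161.0 [371.5 237. ] [[360.0, 221.0], [365.0, 218.0], [383.0, 253.0], [378.0, 256.0]]
top blue 1302.5 [175.4 326.2] [[117.0, 296.0], [222.0, 280.0], [234.0, 356.0], [128.0, 372.0]]
top blue 331.0 [218.3 305.6] [[209.0, 291.0], [222.0, 288.0], [227.0, 321.0], [215.0, 323.0]]
top blue 205.5 [142.7 294.2] [[127.0, 294.0], [156.0, 287.0], [158.0, 294.0], [129.0, 302.0]]
top brass 372.5 [234.3 298.7] [[224.0, 269.0], [231.0, 268.0], [244.0, 329.0], [237.0, 330.0]]
top brass 148.0 [433.6 259.3] [[420.0, 260.0], [446.0, 252.0], [447.0, 258.0], [422.0, 266.0]]
top brass 143.5 [429.  247.4] [[415.0, 248.0], [441.0, 240.0], [443.0, 247.0], [417.0, 254.0]]
top brass 139.0 [424.6 235.7] [[411.0, 237.0], [436.0, 229.0], [438.0, 235.0], [413.0, 243.0]]
top brass 137.5 [420.  224.1] [[406.0, 225.0], [432.0, 217.0], [434.0, 223.0], [408.0, 231.0]]
top brass 134.0 [415.8 212.7] [[402.0, 214.0], [427.0, 206.0], [429.0, 212.0], [404.0, 219.0]]
```

View pics/top_h.png

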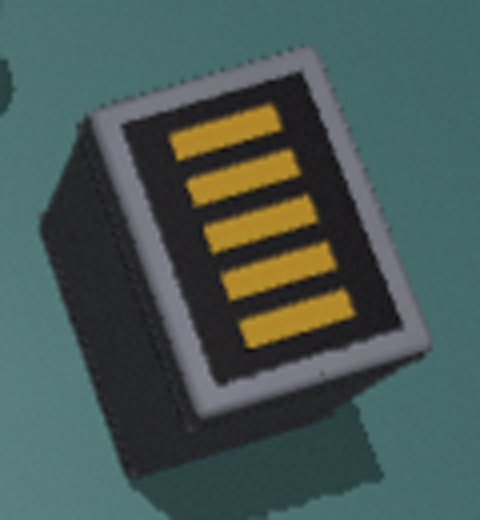

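View pics/top_s.png

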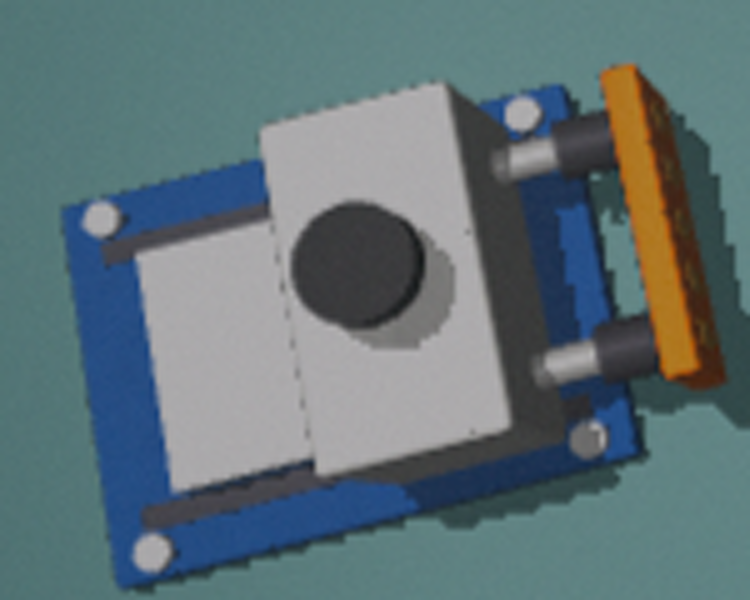

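View pics/scene_s.png

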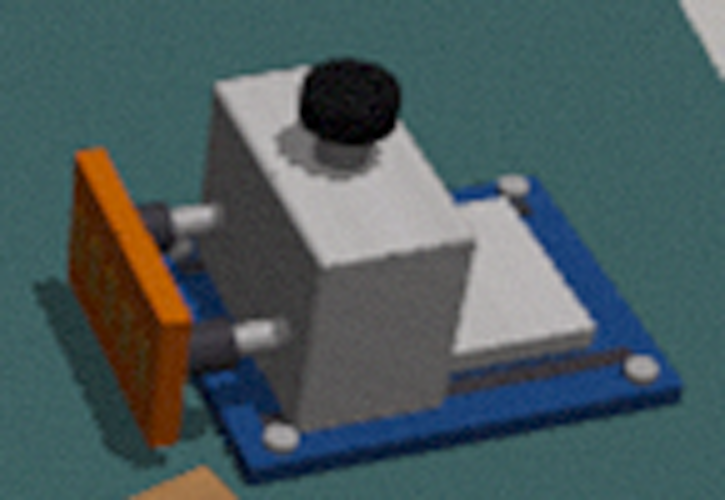

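View pics/scene_h.png

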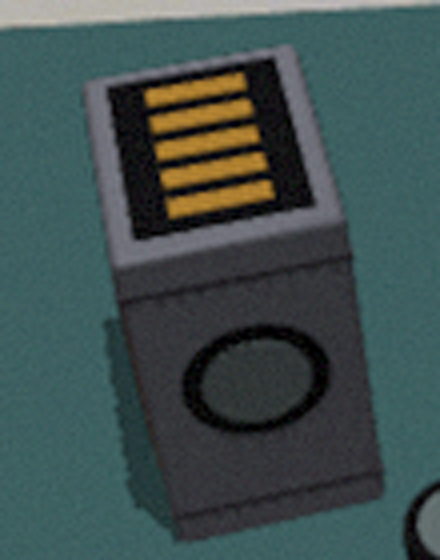

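```bash
python3 - <<'E'
from h import *
t=np.load('pics/top.npy',allow_pickle=True).item(); s=np.load('pics/scene.npy',allow_pickle=True).item()
T=lambda p,k,o:(p[0]/k+o[0]-.4,p[1]/k+o[1]-.4)
np.set_printoptions(precision=4,suppress=True)
print('housing top')
hc=[T(p,4,(360,180)) for p in [(88,118),(310,45),(430,345),(200,418)]]
sc=[T(p,4,(150,190)) for p in [(350,220),(120,270),(85,82),(290,45)]]
H=np.array([onz(t,*p,.165) for p in hc]); print(H, H.mean(0)); 
Hs=np.array([onz(s,*p,.165) for p in sc]);print('scene',Hs,Hs.mean(0))
for K in (H,Hs):
  print([np.linalg.norm(K[i]-K[(i+1)%4]) for i in range(4)])
  print('angles',[np.degrees(np.arctan2(*(K[(i+1)%4]-K[i])[[1,0]])) for i in range(4)])
print('pad')
P=np.array([onz(t,*T(p,5,(105,255)),.078) for p in [(632,66),(699,373)]]); print(P,P.mean(0),np.linalg.norm(P[0]-P[1]),np.degrees(np.arctan2(*(P[0]-P[1])[[1,0]])))
P2=np.array([onz(s,*T(p,5,(345,190)),.078) for p in [(77,153),(158,325)]]); print('scene',P2,P2.mean(0),np.degrees(np.arctan2(*(P2[1]-P2[0])[[1,0]])))
bt=[(62,207),(563,85),(642,455),(120,588)]
B=np.array([onz(t,*T(p,5,(105,255)),.012) for p in bt]); print('base',B,B.mean(0),[np.linalg.norm(B[i]-B[(i+1)%4]) for i in range(4)])
print('angles',[np.degrees(np.arctan2(*(B[(i+1)%4]-B[i])[[1,0]])) for i in range(4)])
bk=[(262,128),(445,83),(511,428),(318,475)]
B=np.array([onz(t,*T(p,5,(105,255)),.13) for p in bk]); print('block',B,B.mean(0),[np.linalg.norm(B[i]-B[(i+1)%4]) for i in range(4)])
print('angles',[np.degrees(np.arctan2(*(B[(i+1)%4]-B[i])[[1,0]])) for i in range(4)])
print('cup',onz(t,296,392,.08),'lens',onz(t,344,180,.078),'carton',onz(t,240,205,.06))
print('base corner tri',tri(t,T((62,207),5,(105,255)),s,T((680,385),5,(345,190)) ))
E
```

```text
housing top
[[ 0.6085 -0.0485  0.165 ]
 [ 0.6291 -0.1331  0.165 ]
 [ 0.5144 -0.1574  0.165 ]
 [ 0.4961 -0.0733  0.165 ]] [ 0.562  -0.1031  0.165 ]
scene [[ 0.614  -0.0467  0.165 ]
 [ 0.6343 -0.1317  0.165 ]
 [ 0.5164 -0.1581  0.165 ]
 [ 0.4987 -0.0745  0.165 ]] [ 0.5659 -0.1027  0.165 ]
[np.float64(0.08708515934237578), np.float64(0.11719136217856942), np.float64(0.08607006876244151), np.float64(0.11502718137448364)]
angles [np.float64(-76.32497999026249), np.float64(-168.03646595229065), np.float64(102.25151626455742), np.float64(12.450353506073261)]
[np.float64(0.08730032177770708), np.float64(0.12083734308535672), np.float64(0.08541053811110838), np.float64(0.11861213002658805)]
angles [np.float64(-76.60172613523578), np.float64(-167.3859407627232), np.float64(101.91276698808136), np.float64(13.526101236029326)]
pad
[[0.5604 0.1868 0.078 ]
 [0.4626 0.1706 0.078 ]] [0.5115 0.1787 0.078 ] 0.09918082347002212 9.430036811534263
scene [[0.4656 0.1708 0.078 ]
 [0.5633 0.1843 0.078 ]] [0.5145 0.1775 0.078 ] 7.822720848673488
base [[0.5434 0.3931 0.012 ]
 [0.5702 0.2217 0.012 ]
 [0.443  0.2001 0.012 ]
 [0.4162 0.3719 0.012 ]] [0.4932 0.2967 0.012 ] [np.float64(0.17352050021500012), np.float64(0.12898863996035498), np.float64(0.17387632571201966), np.float64(0.1289960558148879)]
angles [np.float64(-81.12723624101336), np.float64(-170.38653313664506), np.float64(98.87656167997349), np.float64(9.455367948575594)]
block [[0.5406 0.287  0.13  ]
 [0.5491 0.2333 0.13  ]
 [0.4479 0.2171 0.13  ]
 [0.4398 0.2716 0.13  ]] [0.4944 0.2523 0.13  ] [np.float64(0.0543432047025685), np.float64(0.10256083023241284), np.float64(0.05515607145622409), np.float64(0.10188875610435756)]
angles [np.float64(-80.94212774691297), np.float64(-170.86257915588826), np.float64(98.35754759951284), np.float64(8.683155016044397)]
cup [0.364  0.0989 0.08  ] lens [ 0.6928 -0.0079  0.078 ] carton [0.6708 0.1699 0.06  ]
base corner tri [0.5434 0.3925 0.0114]
```

Emit:
step_arm:
  rows:
    - [-0.5, 0, -0.24, 0, -1]
    - [-0.5, 0, -0.24, 0, -1]
    - [-0.5, 0, -0.24, 0, -1]
    - [-0.5, 0, -0.24, 0, -1]
    - [-0.5, 0, -0.24, 0, -1]
    - [-0.5, 0, -0.24, 0, -1]
    - [-0.5, 0, -0.24, 0, -1]
    - [-0.5, 0, -0.24, 0, -1]
    - [-0.5, 0, -0.24, 0, -1]
    - [-0.5, 0, -0.24, 0, -1]
    - [-0.5, 0, -0.24, 0, -1]
    - [-0.5, 0, -0.24, 0, -1]

```text
time_s: 1.45
tcp_pos: [0.5911, -0.2045, 0.2476]
tcp_rot: [[-0.908, 0.0, 0.418], [-0.418, -0.0, -0.908], [-0.0, -1.0, 0.0]]
contact_force: [0.8, -0.6, 0.4]
finger_gap: 0.0871
```

Emit:
step_arm:
  rows:
    - [0, 0, 0, -0.19, -1]
    - [0, 0, 0, -0.19, -1]
    - [0, 0, 0, -0.19, -1]
    - [0, 0, 0, -0.19, -1]
    - [0, 0, 0, -0.19, -1]
    - [0, 0, 0, -0.19, -1]
    - [0, 0, 0, -0.19, -1]
    - [0, 0, 0, -0.19, -1]
    - [0, 0, 0, -0.19, -1]
    - [0, 0, 0, 0, -1]

```text
time_s: 2.45
tcp_pos: [0.5902, -0.2059, 0.2474]
tcp_rot: [[0.205, -0.0, 0.979], [-0.979, 0.0, 0.205], [-0.0, -1.0, -0.0]]
contact_force: [0.1, 0.1, -1.6]
finger_gap: 0.0869
```

Emit:
step_arm:
  rows:
    - [0, 0.34, -0.03, -0.02, -1]
    - [0, 0.34, -0.03, 0, -1]
    - [0, 0.34, 0, 0, -1]
    - [0, 0, 0, 0, -1]

```text
time_s: 2.85
tcp_pos: [0.5838, -0.2064, 0.1675]
tcp_rot: [[0.214, -0.006, 0.977], [-0.977, 0.002, 0.214], [-0.003, -1.0, -0.005]]
contact_force: [-0.3, 0.0, 0.3]
finger_gap: 0.0873
```

```bash
cat > shot.py <<'E'
import sys
from bench import *
from h import *
np.set_printoptions(precision=4,suppress=True)
tag=sys.argv[1]
for n in sys.argv[2:]:
    c=camera(n); cv2.imwrite(f'pics/{n}{tag}.png',c['pixels'][:,:,::-1]); np.save(f'pics/{n}{tag}.npy',c,allow_pickle=True)
s=get_state(); print(s['time_s'],s['tcp_pos'],s['contact_force'],s['finger_gap'],s['joints'])
E
python3 shot.py 1 scene wrist
```

```text
2.95 [ 0.586  -0.2067  0.1714] [-0.4289  0.2711  0.7913] 0.08665144300862555 [ 0.6027  0.3584 -0.4188  1.6153  0.1534  1.201   0.3691]
```

View pics/scene1.png

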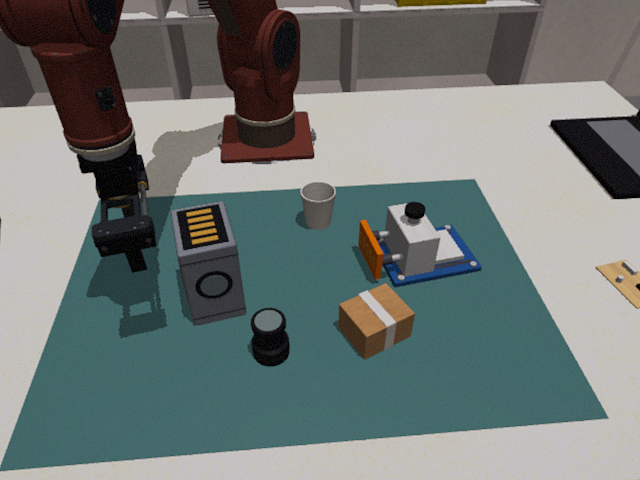

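View pics/wrist1.png

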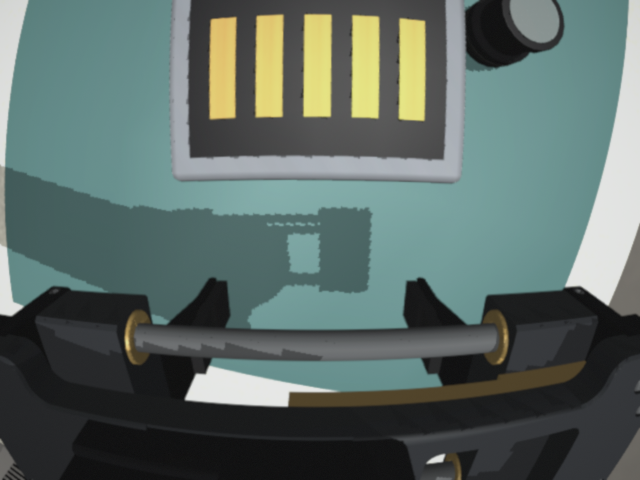

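Emit:
step_arm:
  rows:
    - [-0.27, 0, 0, 0, -1]
    - [-0.27, 0, 0, 0, -1]
    - [-0.1, 0, 0, 0, -1]
    - [-0.1, 0, 0, 0, -1]
    - [-0.1, 0, 0, 0, -1]
    - [-0.1, 0, 0, 0, -1]

```text
time_s: 3.55
tcp_pos: [0.5706, -0.1383, 0.1715]
tcp_rot: [[0.217, 0.001, 0.976], [-0.976, -0.001, 0.217], [0.001, -1.0, 0.001]]
contact_force: [0.5, -2.9, 2.2]
finger_gap: 0.087
```

```bash
python3 shot.py 2 scene
```

```text
3.6 [ 0.5704 -0.1363  0.1713] [ 0.0374 -0.8119  1.1433] 0.08679993896457908 [ 0.5439  0.2941 -0.4579  1.7015  0.1386  1.1782  0.2703]
```

View pics/scene2.png

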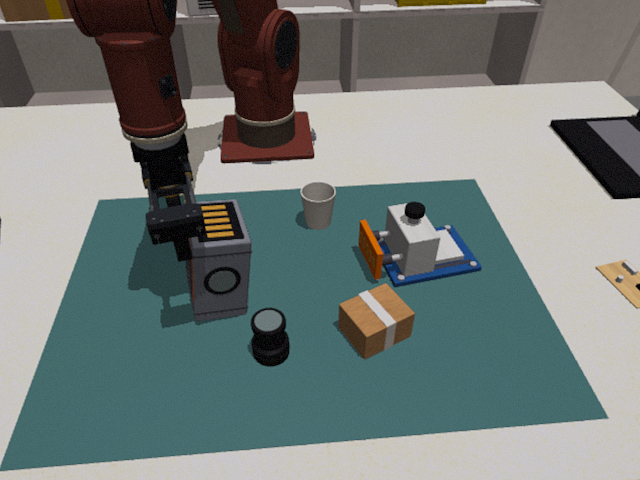

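Emit:
step_arm:
  rows:
    - [-0.08, 0, 0, 0, -1]
    - [-0.08, 0, 0, 0, -1]
    - [-0.08, 0, 0, 0, -1]
    - [-0.08, 0, 0, 0, -1]
    - [-0.08, 0, 0, 0, -1]
    - [-0.08, 0, 0, 0, -1]

```text
time_s: 4.2
tcp_pos: [0.5624, -0.1019, 0.1708]
tcp_rot: [[0.218, -0.001, 0.976], [-0.976, 0.0, 0.218], [-0.001, -1.0, -0.0]]
contact_force: [0.1, -0.3, 1.0]
finger_gap: 0.0874
```

```bash
python3 shot.py 3 scene
```

```text
4.25 [ 0.5622 -0.1007  0.1708] [0.3667 0.832  0.2269] 0.08704506248339655 [ 0.5109  0.2672 -0.4794  1.7373  0.1316  1.17    0.2158]
```

View pics/scene3.png

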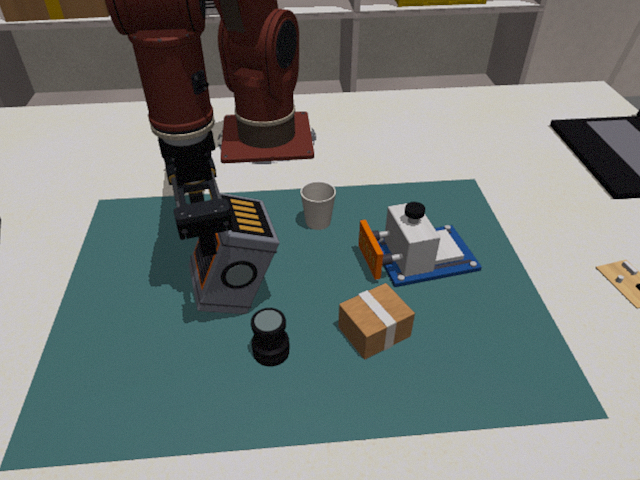

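Leaning about 20°, the orange frame showing on the pushed face. Continue.

Emit:
step_arm:
  rows:
    - [-0.08, 0, 0, 0, -1]
    - [-0.08, 0, 0, 0, -1]
    - [-0.06, 0, 0, 0, -1]
    - [-0.04, 0, 0, 0, -1]
    - [0, 0, 0, 0, -1]

```text
time_s: 4.75
tcp_pos: [0.5584, -0.0832, 0.1711]
tcp_rot: [[0.219, -0.0, 0.976], [-0.976, 0.0, 0.219], [-0.0, -1.0, 0.0]]
contact_force: [-0.0, -0.7, -0.2]
finger_gap: 0.0868
```

```bash
python3 shot.py 4 scene
```

```text
4.8 [ 0.5584 -0.0836  0.1711] [ 0.2394 -0.925  -0.0207] 0.08695329126329578 [ 0.4934  0.2545 -0.4896  1.7528  0.1292  1.1662  0.1863]
```

View pics/scene4.png

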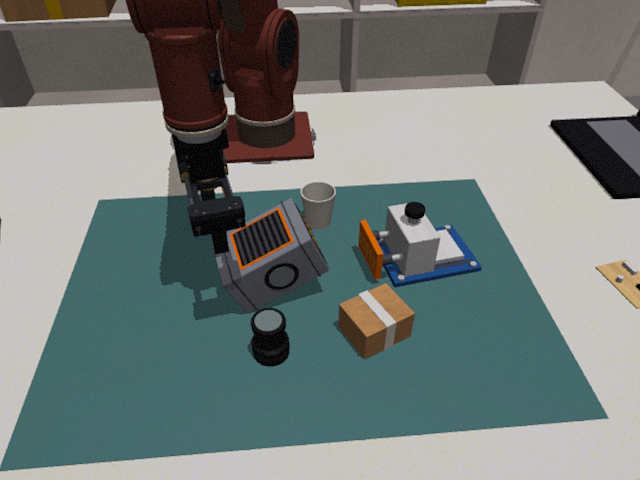

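Emit:
step_arm:
  rows:
    - [0, 0, 0, 0, -1]
    - [0.2, -0.1, 0, 0, -1]
    - [0.4, -0.1, 0, 0, -1]
    - [0.5, 0, 0, 0, -1]
    - [0.4, 0, 0, 0, -1]
    - [0, 0, 0, 0, -1]

```text
time_s: 5.4
tcp_pos: [0.5826, -0.201, 0.1861]
tcp_rot: [[0.21, -0.0, 0.978], [-0.978, -0.002, 0.21], [0.002, -1.0, -0.001]]
contact_force: [-0.4, -0.8, -0.4]
finger_gap: 0.0869
```

```bash
python3 shot.py 5 scene top wrist
```

```text
5.55 [ 0.583  -0.1941  0.1862] [-0.541  -1.0707  0.2806] 0.08721670039624235 [ 0.5935  0.3336 -0.4256  1.6163  0.1439  1.223   0.3585]
```

View pics/scene5.png

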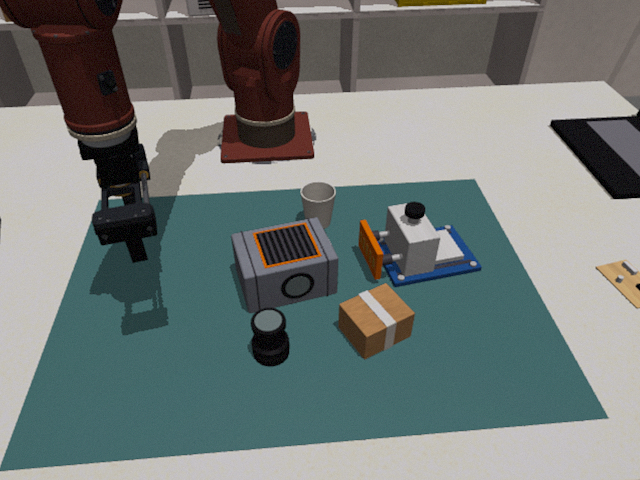

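View pics/top5.png

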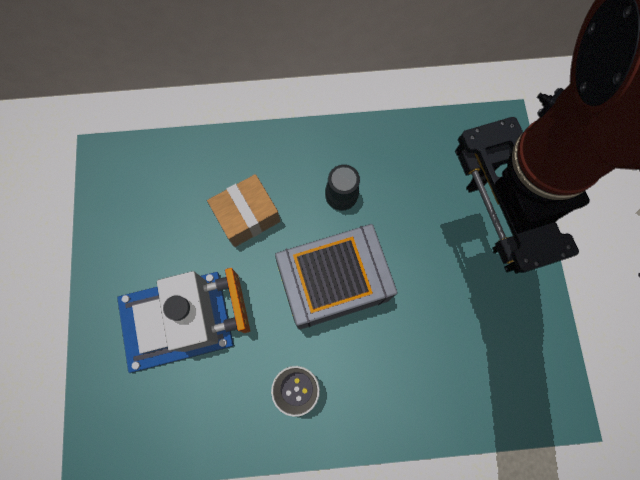

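View pics/wrist5.png

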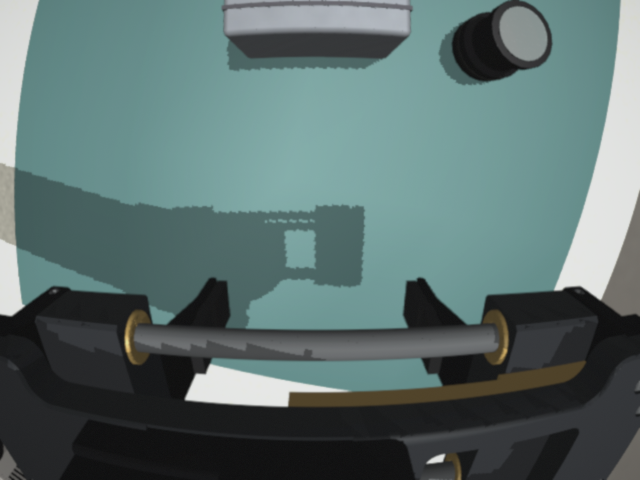

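```bash
cat > meas.py <<'E'
import sys
from h import *
np.set_printoptions(precision=4,suppress=True)
tag=sys.argv[1]
d=np.array([-np.sin(np.radians(9.1)),np.cos(np.radians(9.1))]); ex=np.array([d[1],-d[0]]); O=np.array([.5165,.152])
for n in sys.argv[2:]:
    c=np.load(f'pics/{n}{tag}.npy',allow_pickle=True).item(); im=c['pixels'][:,:,::-1].copy(); H,S,V=cv2.split(cv2.cvtColor(im,cv2.COLOR_BGR2HSV))
    m=((H<22)&(S>170)&(V>80)).astype(np.uint8)*255
    for ct in cv2.findContours(m,cv2.RETR_EXTERNAL,cv2.CHAIN_APPROX_NONE)[0]:
        if cv2.contourArea(ct)<60: continue
        W=np.array([onz(c,*p[0],.09)[:2] for p in ct]).astype(np.float32)
        r=cv2.minAreaRect(W*1000)
        bp=cv2.boxPoints(r)
        if max(r[1])<40 or min(r[1])<40: continue
        ctr=np.array(r[0])/1000
        print(n,'frame ctr',ctr,'size',r[1],'ang',r[2],'stand-xy',(ctr-O)@ex,(ctr-O)@d,len(ct))
E
python3 meas.py 5 top scene
```

```text
top frame ctr [0.5344 0.0284] size (95.36334991455078, 99.12310028076172) ang 12.376008033752441 stand-xy -0.0019156925375869677 -0.12486915472659535 231
scene frame ctr [0.5339 0.0286] size (94.93126678466797, 98.87034606933594) ang 12.255515098571777 stand-xy -0.0023763111896417367 -0.1245545554089848 173
```

Emit:
step_arm:
  rows:
    - [0, 0.56, -0.07, 0.08, -1]
    - [0, 0.56, -0.07, 0, -1]
    - [0, 0.56, 0, 0, -1]
    - [0, 0, 0, 0, -1]
    - [-0.4, 0, 0, 0, -1]
    - [-0.4, 0, 0, 0, -1]
    - [-0.4, 0, 0, 0, -1]
    - [-0.2, 0, 0, 0, -1]
    - [0, 0, 0, 0, -1]
    - [0, 0, 0, 0, -1]

```text
time_s: 6.55
tcp_pos: [0.557, -0.0929, 0.0612]
tcp_rot: [[0.156, 0.001, 0.988], [-0.988, -0.001, 0.156], [0.001, -1.0, 0.001]]
contact_force: [-0.7, -0.5, -0.1]
finger_gap: 0.087
```

```bash
cat > st.py <<'E'
from bench import *
from h import *
np.set_printoptions(precision=4,suppress=True)
d=np.array([-np.sin(np.radians(9.1)),np.cos(np.radians(9.1))]); ex=np.array([d[1],-d[0]]); O=np.array([.5165,.152])
s=get_state(); p=np.array(s['tcp_pos']);R=np.array(s['tcp_rot']); f=np.array(s['contact_force'])
print(s['time_s'],p,'stand',(p[:2]-O)@ex,(p[:2]-O)@d,'yaw',np.degrees(np.arctan2(R[1,2],R[0,2])),'F along',f[:2]@d,f)
E
python3 shot.py 6 wrist top; python3 st.py
```

```text
6.65 [ 0.5566 -0.0937  0.0605] [ 0.7317 -0.0839 -0.6216] 0.08689491086631808 [ 0.4611  0.3721 -0.4413  1.8554  0.1923  0.9552  0.0896]
6.65 [ 0.5566 -0.0937  0.0605] stand 0.0007484854129970583 -0.2489691602379609 yaw 8.875719467587114 F along -0.19857443806344308 [ 0.7317 -0.0839 -0.6216]
```

View pics/wrist6.png

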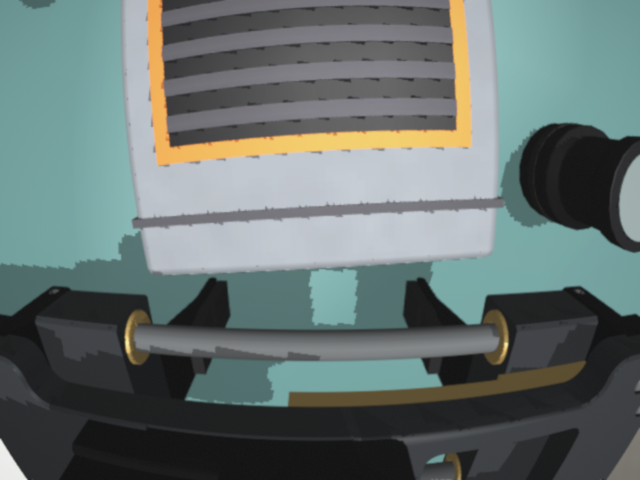

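View pics/top6.png

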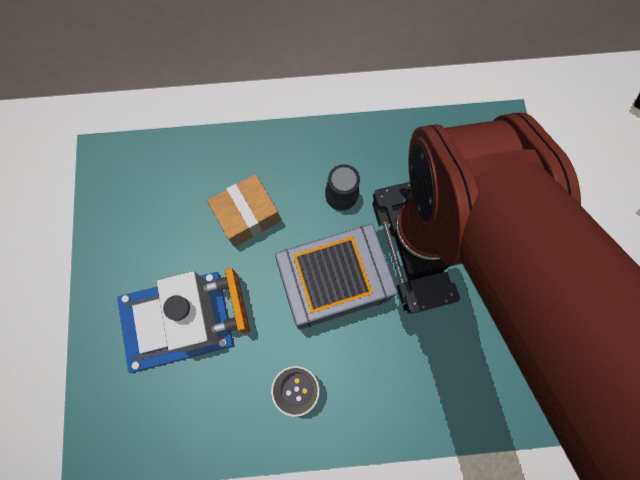

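Emit:
step_arm:
  rows:
    - [-0.1, 0, 0, 0, -1]
    - [-0.1, 0, 0, 0, -1]
    - [-0.1, 0, 0, 0, -1]
    - [-0.05, 0, 0, 0, -1]
    - [-0.05, 0, 0, 0, -1]
    - [-0.05, 0, 0, 0, -1]
    - [-0.05, 0, 0, 0, -1]
    - [-0.05, 0, 0, 0, -1]
    - [-0.05, 0, 0, 0, -1]
    - [-0.05, 0, 0, 0, -1]

```text
time_s: 7.65
tcp_pos: [0.5487, -0.0433, 0.06]
tcp_rot: [[0.156, 0.0, 0.988], [-0.988, 0.0, 0.156], [-0.0, -1.0, 0.0]]
contact_force: [0.9, -2.7, -1.7]
finger_gap: 0.0871
```

```bash
python3 st.py; python3 shot.py 7 wrist top scene; python3 meas.py 7 top scene
```

```text
7.65 [ 0.5487 -0.0433  0.06  ] stand 0.0008831663172835277 -0.19796977283100495 yaw 8.985760587108754 F along -2.8446699617553914 [ 0.8852 -2.7391 -1.656 ]
7.8 [ 0.5488 -0.0428  0.0602] [0.5385 0.1412 0.1045] 0.08723101666282725 [ 0.3988  0.3513 -0.4676  1.888   0.1915  0.9459  0.0009]
top frame ctr [0.5357 0.0549] size (95.13359832763672, 99.13509368896484) ang 9.262630462646484 stand-xy 0.0035855861413010984 -0.09892213546866076 236
scene frame ctr [0.535 0.055] size (95.3343276977539, 99.03591918945312) ang 8.875123977661133 stand-xy 0.0029608277736227506 -0.09873543426379906 176
```

View pics/wrist7.png

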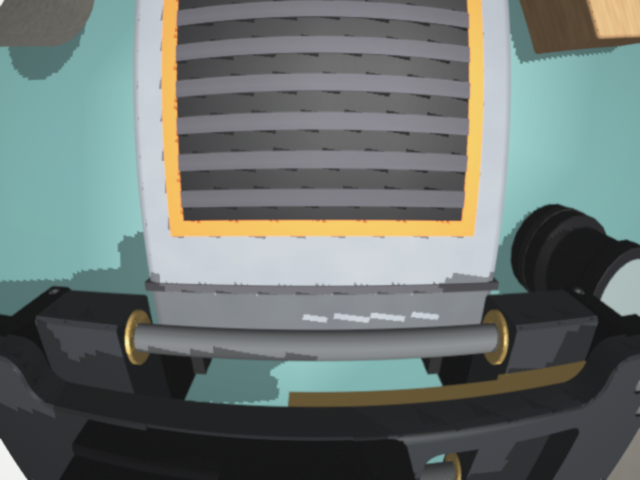

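Emit:
step_arm:
  rows:
    - [-0.027, 0, 0, 0, -1]
    - [-0.027, 0, 0, 0, -1]
    - [-0.027, 0, 0, 0, -1]

```text
time_s: 8.1
tcp_pos: [0.5479, -0.0382, 0.0603]
tcp_rot: [[0.156, 0.001, 0.988], [-0.988, -0.001, 0.156], [0.001, -1.0, 0.0]]
contact_force: [-0.0, -3.8, 0.5]
finger_gap: 0.0873
```

Emit:
step_arm:
  rows:
    - [-0.027, 0, 0, 0, -1]

```text
time_s: 8.2
tcp_pos: [0.5476, -0.036, 0.0603]
tcp_rot: [[0.156, 0.0, 0.988], [-0.988, -0.0, 0.156], [0.0, -1.0, 0.0]]
contact_force: [1.0, -5.2, 1.1]
finger_gap: 0.0871
```

Emit:
step_arm:
  rows:
    - [-0.027, 0, 0, 0, -1]

```text
time_s: 8.3
tcp_pos: [0.5473, -0.0338, 0.0603]
tcp_rot: [[0.156, 0.0, 0.988], [-0.988, -0.0, 0.156], [0.0, -1.0, 0.0]]
contact_force: [1.1, -5.7, 1.3]
finger_gap: 0.087
```

Emit:
step_arm:
  rows:
    - [-0.027, 0, 0, 0, -1]

```text
time_s: 8.4
tcp_pos: [0.5469, -0.0318, 0.0602]
tcp_rot: [[0.156, 0.0, 0.988], [-0.988, -0.0, 0.156], [0.0, -1.0, 0.0]]
contact_force: [0.6, -4.7, 1.2]
finger_gap: 0.0871
```

Emit:
step_arm:
  rows:
    - [-0.027, 0, 0, 0, -1]

```text
time_s: 8.5
tcp_pos: [0.5466, -0.0297, 0.0602]
tcp_rot: [[0.156, 0.0, 0.988], [-0.988, -0.0, 0.156], [0.0, -1.0, 0.0]]
contact_force: [0.9, -3.8, 2.0]
finger_gap: 0.0871
```

Emit:
step_arm:
  rows:
    - [-0.013, 0, 0, 0, -1]

```text
time_s: 8.6
tcp_pos: [0.5464, -0.0286, 0.0603]
tcp_rot: [[0.156, 0.0, 0.988], [-0.988, -0.0, 0.156], [0.0, -1.0, 0.0]]
contact_force: [1.0, -4.7, 2.0]
finger_gap: 0.0874
```

Emit:
step_arm:
  rows:
    - [-0.013, 0, 0, 0, -1]

```text
time_s: 8.7
tcp_pos: [0.5463, -0.0278, 0.0602]
tcp_rot: [[0.156, 0.0, 0.988], [-0.988, -0.0, 0.156], [0.0, -1.0, 0.0]]
contact_force: [0.8, -5.6, 2.3]
finger_gap: 0.0873
```

Emit:
step_arm:
  rows:
    - [-0.013, 0, 0, 0, -1]

```text
time_s: 8.8
tcp_pos: [0.5462, -0.0269, 0.0603]
tcp_rot: [[0.156, 0.0, 0.988], [-0.988, -0.0, 0.156], [0.0, -1.0, 0.0]]
contact_force: [0.4, -5.6, 2.3]
finger_gap: 0.0872
```

Emit:
step_arm:
  rows:
    - [-0.013, 0, 0, 0, -1]

```text
time_s: 8.9
tcp_pos: [0.546, -0.026, 0.0602]
tcp_rot: [[0.156, 0.0, 0.988], [-0.988, -0.0, 0.156], [0.0, -1.0, 0.0]]
contact_force: [0.8, -5.8, 3.2]
finger_gap: 0.0871
```

Emit:
step_arm:
  rows:
    - [-0.013, 0, 0, 0, -1]

```text
time_s: 9.0
tcp_pos: [0.5458, -0.025, 0.0602]
tcp_rot: [[0.156, 0.0, 0.988], [-0.988, -0.0, 0.156], [0.0, -1.0, 0.0]]
contact_force: [1.0, -5.6, 3.1]
finger_gap: 0.087
```

Emit:
step_arm:
  rows:
    - [-0.013, 0, 0, 0, -1]

```text
time_s: 9.1
tcp_pos: [0.5457, -0.0241, 0.0602]
tcp_rot: [[0.156, 0.0, 0.988], [-0.988, -0.0, 0.156], [0.0, -1.0, 0.0]]
contact_force: [1.3, -5.3, 2.9]
finger_gap: 0.0869
```

Emit:
step_arm:
  rows:
    - [-0.027, 0, 0, 0, -1]
    - [-0.027, 0, 0, 0, -1]
    - [-0.027, 0, 0, 0, -1]
    - [-0.027, 0, 0, 0, -1]

```text
time_s: 9.5
tcp_pos: [0.5444, -0.016, 0.0602]
tcp_rot: [[0.156, 0.0, 0.988], [-0.988, -0.0, 0.156], [0.0, -1.0, 0.0]]
contact_force: [0.7, -6.0, 2.6]
finger_gap: 0.0871
```

Emit:
step_arm:
  rows:
    - [-0.027, 0, 0, 0, -1]
    - [-0.027, 0, 0, 0, -1]

```text
time_s: 9.7
tcp_pos: [0.5438, -0.0121, 0.0602]
tcp_rot: [[0.156, 0.0, 0.988], [-0.988, -0.0, 0.156], [0.0, -1.0, 0.0]]
contact_force: [0.3, -5.9, 1.4]
finger_gap: 0.0871
```

Emit:
step_arm:
  rows:
    - [-0.027, 0, 0, 0, -1]
    - [-0.02, 0, 0, 0, -1]

```text
time_s: 9.9
tcp_pos: [0.5432, -0.0085, 0.0602]
tcp_rot: [[0.156, 0.0, 0.988], [-0.988, -0.0, 0.156], [0.0, -1.0, 0.0]]
contact_force: [1.2, -5.8, 2.7]
finger_gap: 0.087
```

Emit:
step_arm:
  rows:
    - [-0.013, 0, 0, 0, -1]
    - [-0.013, 0, 0, 0, -1]

```text
time_s: 10.1
tcp_pos: [0.5429, -0.0066, 0.0602]
tcp_rot: [[0.156, 0.0, 0.988], [-0.988, -0.0, 0.156], [0.0, -1.0, 0.0]]
contact_force: [0.5, -5.0, 2.7]
finger_gap: 0.0871
```

Emit:
step_arm:
  rows:
    - [-0.013, 0, 0, 0, -1]

```text
time_s: 10.2
tcp_pos: [0.5427, -0.0057, 0.0602]
tcp_rot: [[0.156, 0.0, 0.988], [-0.988, -0.0, 0.156], [0.0, -1.0, 0.0]]
contact_force: [0.8, -5.9, 2.3]
finger_gap: 0.0875
```

Emit:
step_arm:
  rows:
    - [-0.013, 0, 0, 0, -1]

```text
time_s: 10.3
tcp_pos: [0.5426, -0.0047, 0.0602]
tcp_rot: [[0.156, 0.0, 0.988], [-0.988, -0.0, 0.156], [0.0, -1.0, 0.0]]
contact_force: [0.4, -4.6, 2.3]
finger_gap: 0.0869
```

Emit:
step_arm:
  rows:
    - [-0.013, 0, 0, 0, -1]
    - [-0.013, 0, 0, 0, -1]

```text
time_s: 10.5
tcp_pos: [0.5423, -0.0028, 0.0602]
tcp_rot: [[0.156, 0.0, 0.988], [-0.988, -0.0, 0.156], [0.0, -1.0, 0.0]]
contact_force: [1.3, -6.2, 3.5]
finger_gap: 0.0866
```

Emit:
step_arm:
  rows:
    - [-0.013, 0, 0, 0, -1]
    - [-0.013, 0, 0, 0, -1]

```text
time_s: 10.7
tcp_pos: [0.542, -0.0009, 0.0602]
tcp_rot: [[0.156, 0.0, 0.988], [-0.988, -0.0, 0.156], [0.0, -1.0, 0.0]]
contact_force: [0.6, -4.5, 2.1]
finger_gap: 0.0871
```

Emit:
step_arm:
  rows:
    - [-0.013, 0, 0, 0, -1]

```text
time_s: 10.8
tcp_pos: [0.5419, 0.0001, 0.0602]
tcp_rot: [[0.156, 0.0, 0.988], [-0.988, -0.0, 0.156], [0.0, -1.0, 0.0]]
contact_force: [0.9, -5.6, 2.7]
finger_gap: 0.0868
```

Emit:
step_arm:
  rows:
    - [-0.013, 0, 0, 0, -1]

```text
time_s: 10.9
tcp_pos: [0.5417, 0.001, 0.0602]
tcp_rot: [[0.156, 0.0, 0.988], [-0.988, -0.0, 0.156], [0.0, -1.0, 0.0]]
contact_force: [0.9, -5.9, 2.2]
finger_gap: 0.087
```

```bash
python3 st.py; python3 shot.py 8 top scene; python3 meas.py 8 top scene; python3 st.py; python3 - <<'E'
import cv2
a=cv2.imread('pics/top8.png')[240:360,130:400]; cv2.imwrite('pics/top8c.png',cv2.resize(a,None,fx=2.9,fy=2.9,interpolation=2))
E
```

```text
10.9 [0.5417 0.001  0.0602] stand 0.0010079491201564349 -0.15305007170318347 yaw 8.977313368242084 F along -5.95418259105784 [ 0.9047 -5.8852  2.2274]
11.0 [0.5417 0.0013 0.0602] [ 0.1185 -4.7205  2.058 ] 0.08704312317603641 [ 0.3391  0.3386 -0.4894  1.9081  0.1945  0.9409 -0.085 ]
top frame ctr [0.5288 0.0987] size (95.21260833740234, 98.94625091552734) ang 8.785799980163574 stand-xy 0.0037094204731854393 -0.05457564500507655 238
scene frame ctr [0.5282 0.0983] size (95.41954803466797, 99.97410583496094) ang 8.862281799316406 stand-xy 0.0030902869964092557 -0.05483274369728268 173
11.0 [0.5417 0.0013 0.0602] stand 0.0010324451188866775 -0.1527972492808095 yaw 8.990919437943035 F along -4.67980112814997 [ 0.1185 -4.7205  2.058 ]
```

View pics/top8c.png

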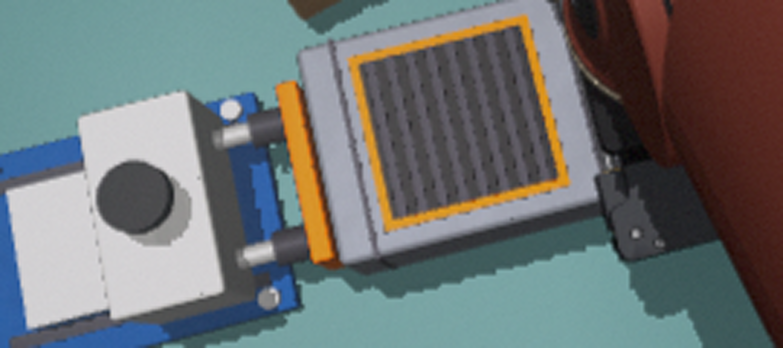

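Emit:
step_arm:
  rows:
    - [-0.013, 0, 0, 0, -1]

```text
time_s: 11.1
tcp_pos: [0.5415, 0.0018, 0.0602]
tcp_rot: [[0.156, 0.0, 0.988], [-0.988, -0.0, 0.156], [0.0, -1.0, 0.0]]
contact_force: [1.9, -5.4, 3.0]
finger_gap: 0.087
```

Emit:
step_arm:
  rows:
    - [-0.013, 0, 0, 0, -1]

```text
time_s: 11.2
tcp_pos: [0.5414, 0.0029, 0.0602]
tcp_rot: [[0.156, 0.0, 0.988], [-0.988, -0.0, 0.156], [0.0, -1.0, 0.0]]
contact_force: [0.1, -5.8, 3.5]
finger_gap: 0.0868
```

Emit:
step_arm:
  rows:
    - [-0.013, 0, 0, 0, -1]

```text
time_s: 11.3
tcp_pos: [0.5412, 0.0039, 0.0602]
tcp_rot: [[0.156, 0.0, 0.988], [-0.988, -0.0, 0.156], [0.0, -1.0, 0.0]]
contact_force: [1.7, -5.7, 3.4]
finger_gap: 0.087
```

Emit:
step_arm:
  rows:
    - [-0.013, 0, 0, 0, -1]

```text
time_s: 11.4
tcp_pos: [0.5411, 0.0047, 0.0602]
tcp_rot: [[0.156, 0.0, 0.988], [-0.988, -0.0, 0.156], [0.0, -1.0, 0.0]]
contact_force: [1.6, -6.7, 2.9]
finger_gap: 0.087
```

Emit:
step_arm:
  rows:
    - [-0.01, 0, 0, 0, -1]

```text
time_s: 11.5
tcp_pos: [0.541, 0.0051, 0.0603]
tcp_rot: [[0.156, 0.0, 0.988], [-0.988, -0.001, 0.156], [0.001, -1.0, 0.0]]
contact_force: [0.9, -7.8, 2.6]
finger_gap: 0.087
```

Emit:
step_arm:
  rows:
    - [-0.01, 0, 0, 0, -1]

```text
time_s: 11.6
tcp_pos: [0.541, 0.0055, 0.0602]
tcp_rot: [[0.156, 0.0, 0.988], [-0.988, -0.001, 0.156], [0.001, -1.0, 0.0]]
contact_force: [1.3, -8.2, 2.8]
finger_gap: 0.0872
```

Emit:
step_arm:
  rows:
    - [-0.01, 0, 0, 0, -1]

```text
time_s: 11.7
tcp_pos: [0.5409, 0.0059, 0.0602]
tcp_rot: [[0.156, 0.0, 0.988], [-0.988, -0.002, 0.156], [0.002, -1.0, 0.0]]
contact_force: [1.3, -10.4, 3.1]
finger_gap: 0.0872
```

Emit:
step_arm:
  rows:
    - [-0.01, 0, 0, 0, -1]

```text
time_s: 11.8
tcp_pos: [0.5408, 0.0063, 0.0602]
tcp_rot: [[0.155, 0.001, 0.988], [-0.988, -0.002, 0.155], [0.002, -1.0, 0.0]]
contact_force: [1.7, -11.1, 3.4]
finger_gap: 0.0868
```

Emit:
step_arm:
  rows:
    - [-0.01, 0, 0, 0, -1]

```text
time_s: 11.9
tcp_pos: [0.5407, 0.0066, 0.0602]
tcp_rot: [[0.155, 0.001, 0.988], [-0.988, -0.002, 0.155], [0.002, -1.0, 0.0]]
contact_force: [1.9, -12.1, 3.3]
finger_gap: 0.0868
```

Emit:
step_arm:
  rows:
    - [0, 0, 0, 0, -1]

```text
time_s: 12.0
tcp_pos: [0.5407, 0.0067, 0.0602]
tcp_rot: [[0.155, 0.0, 0.988], [-0.988, -0.002, 0.155], [0.002, -1.0, 0.0]]
contact_force: [2.6, -11.3, 2.1]
finger_gap: 0.0871
```

Emit:
step_arm:
  rows:
    - [-0.01, 0, 0, 0, -1]

```text
time_s: 12.1
tcp_pos: [0.5406, 0.007, 0.0603]
tcp_rot: [[0.155, 0.001, 0.988], [-0.988, -0.003, 0.155], [0.003, -1.0, 0.0]]
contact_force: [1.6, -14.4, 2.2]
finger_gap: 0.0872
```

Emit:
step_arm:
  rows:
    - [-0.01, 0, 0, 0, -1]

```text
time_s: 12.2
tcp_pos: [0.5405, 0.0074, 0.0603]
tcp_rot: [[0.155, 0.001, 0.988], [-0.988, -0.003, 0.155], [0.003, -1.0, 0.0]]
contact_force: [2.1, -14.4, 3.2]
finger_gap: 0.0871
```

Emit:
step_arm:
  rows:
    - [-0.01, 0, 0, 0, -1]

```text
time_s: 12.3
tcp_pos: [0.5405, 0.0078, 0.0603]
tcp_rot: [[0.155, 0.001, 0.988], [-0.988, -0.003, 0.155], [0.004, -1.0, 0.0]]
contact_force: [2.6, -16.1, 2.7]
finger_gap: 0.0869
```

Emit:
step_arm:
  rows:
    - [0, 0, 0, 0, -1]

```text
time_s: 12.4
tcp_pos: [0.5404, 0.0079, 0.0603]
tcp_rot: [[0.155, 0.001, 0.988], [-0.988, -0.003, 0.155], [0.003, -1.0, 0.0]]
contact_force: [2.7, -15.4, 3.5]
finger_gap: 0.0868
```

Emit:
step_arm:
  rows:
    - [0, 0, 0, 0, -1]
    - [0, 0, 0, 0, -1]

```text
time_s: 12.6
tcp_pos: [0.5405, 0.0079, 0.0602]
tcp_rot: [[0.155, 0.001, 0.988], [-0.988, -0.003, 0.155], [0.003, -1.0, 0.0]]
contact_force: [2.2, -15.2, 3.2]
finger_gap: 0.0873
```

Emit:
step_arm:
  rows:
    - [0, 0, 0, 0, -1]
    - [0, 0, 0, 0, -1]

```text
time_s: 12.8
tcp_pos: [0.5404, 0.0079, 0.0602]
tcp_rot: [[0.155, 0.001, 0.988], [-0.988, -0.003, 0.155], [0.003, -1.0, 0.0]]
contact_force: [1.6, -14.6, 2.8]
finger_gap: 0.0872
```

Emit:
step_arm:
  rows:
    - [0, 0, 0, 0, -1]
    - [0, 0, 0, 0, -1]

```text
time_s: 13.0
tcp_pos: [0.5405, 0.0079, 0.0603]
tcp_rot: [[0.155, 0.001, 0.988], [-0.988, -0.003, 0.155], [0.003, -1.0, 0.0]]
contact_force: [2.7, -14.8, 2.2]
finger_gap: 0.0869
```

Emit:
step_arm:
  rows:
    - [0, 0, 0, 0, -1]
    - [0, 0, 0, 0, -1]

```text
time_s: 13.2
tcp_pos: [0.5404, 0.0079, 0.0603]
tcp_rot: [[0.155, 0.001, 0.988], [-0.988, -0.003, 0.155], [0.003, -1.0, 0.0]]
contact_force: [2.1, -14.9, 3.0]
finger_gap: 0.0868
```

Emit:
step_arm:
  rows:
    - [0, 0, 0, 0, -1]
    - [0, 0, 0, 0, -1]

```text
time_s: 13.4
tcp_pos: [0.5405, 0.0079, 0.0603]
tcp_rot: [[0.155, 0.001, 0.988], [-0.988, -0.003, 0.155], [0.003, -1.0, 0.0]]
contact_force: [1.1, -15.4, 1.8]
finger_gap: 0.0868
```

Emit:
step_arm:
  rows:
    - [0.01, 0, 0, 0, -1]
    - [0.01, 0, 0, 0, -1]
    - [0.01, 0, 0, 0, -1]
    - [0.01, 0, 0, 0, -1]
    - [0.01, 0, 0, 0, -1]
    - [0.01, 0, 0, 0, -1]
    - [0.01, 0, 0, 0, -1]
    - [0.01, 0, 0, 0, -1]
    - [0.01, 0, 0, 0, -1]
    - [0.01, 0, 0, 0, -1]

```text
time_s: 14.4
tcp_pos: [0.5408, 0.004, 0.0598]
tcp_rot: [[0.157, -0.001, 0.988], [-0.988, 0.0, 0.157], [-0.001, -1.0, -0.001]]
contact_force: [0.3, -0.5, 0.3]
finger_gap: 0.0872
```

Emit:
step_arm:
  rows:
    - [0.013, 0, 0, 0, -1]
    - [0.013, 0, 0, 0, -1]
    - [0.013, 0, 0, 0, -1]
    - [0.013, 0, 0, 0, -1]
    - [0.013, 0, 0, 0, -1]
    - [0.013, 0, 0, 0, -1]

```text
time_s: 15.0
tcp_pos: [0.5421, -0.0023, 0.0601]
tcp_rot: [[0.156, -0.0, 0.988], [-0.988, 0.0, 0.156], [-0.0, -1.0, -0.0]]
contact_force: [-0.7, -0.2, 0.5]
finger_gap: 0.0871
```

```bash
python3 st.py; python3 shot.py 9 wrist top scene; python3 meas.py 9 top scene;python3 - <<'E'
import cv2
a=cv2.imread('pics/top9.png')[240:360,130:400]; cv2.imwrite('pics/top9c.png',cv2.resize(a,None,fx=2.9,fy=2.9,interpolation=2))
E
```

```text
15.0 [ 0.5421 -0.0023  0.0601] stand 0.0008482599135026377 -0.15640190319229383 yaw 8.985678324155279 F along -0.04547985067293544 [-0.7244 -0.1621  0.4818]
15.15 [ 0.5421 -0.0023  0.0601] [-0.5688 -0.6082 -0.3305] 0.08657382912112775 [ 0.344   0.3395 -0.4876  1.907   0.1942  0.9411 -0.0782]
top frame ctr [0.5282 0.1036] size (95.17646789550781, 98.7098388671875) ang 9.148453712463379 stand-xy 0.003907645996501613 -0.04963370877011401 237
scene frame ctr [0.5277 0.1034] size (95.29818725585938, 99.15438079833984) ang 9.317155838012695 stand-xy 0.0033825952088119863 -0.049714426293415534 312
```

View pics/top9c.png

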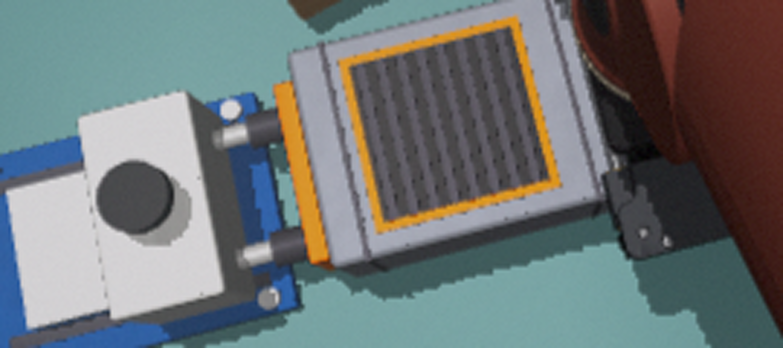

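View pics/wrist9.png

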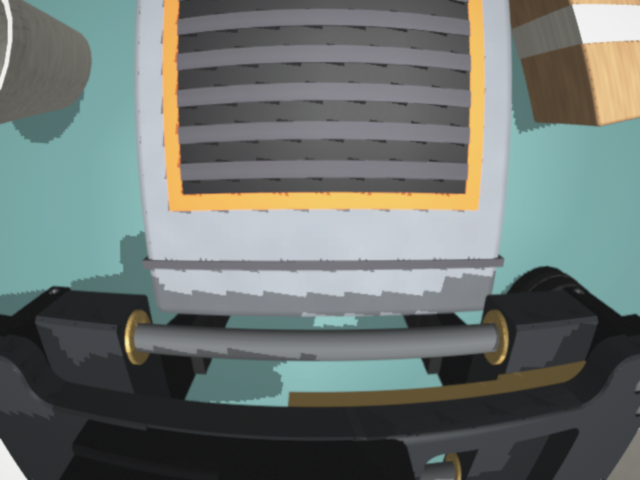

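Emit:
step_arm:
  rows:
    - [0.1, 0, 0, 0, -1]
    - [0.2, 0, 0, 0, -1]
    - [0.2, 0, 0, 0, -1]
    - [0.2, 0, 0, 0, -1]
    - [0, -0.3, 0, 0, -1]
    - [0, -0.5, 0, 0, -1]
    - [0, -0.5, 0, 0, -1]
    - [0, -0.3, 0, 0, -1]
    - [0.3, 0, 0, 0, -1]
    - [0.3, 0, 0, 0, -1]
    - [0, 0, 0, 0, -1]
    - [0, 0, 0, 0, -1]

```text
time_s: 16.35
tcp_pos: [0.5572, -0.0999, 0.1799]
tcp_rot: [[0.154, -0.0, 0.988], [-0.988, 0.0, 0.154], [-0.0, -1.0, -0.0]]
contact_force: [1.0, 0.9, -0.1]
finger_gap: 0.0868
```

```bash
python3 st.py; python3 shot.py 10 top scene; python3 meas.py 10 top scene
```

```text
16.35 [ 0.5572 -0.0999  0.1799] stand 0.00029889171431500555 -0.25516851142250746 yaw 8.858137723234016 F along 0.7464699485951132 [ 0.9827  0.9134 -0.1006]
16.45 [ 0.5572 -0.0982  0.18  ] [ 0.1318 -0.3852  0.0056] 0.08730807071816549 [ 0.4921  0.2448 -0.457   1.7411  0.1152  1.1825  0.1603]
top frame ctr [0.5282 0.1036] size (95.17646789550781, 98.7098388671875) ang 9.148453712463379 stand-xy 0.003907645996501613 -0.04963370877011401 237
scene frame ctr [0.5277 0.1034] size (95.29818725585938, 99.15438079833984) ang 9.317155838012695 stand-xy 0.0033825952088119863 -0.049714426293415534 301
```

View pics/scene10.png

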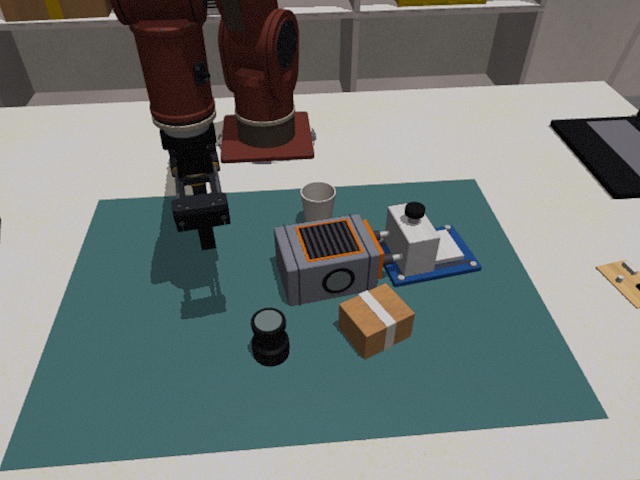

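View pics/top10.png

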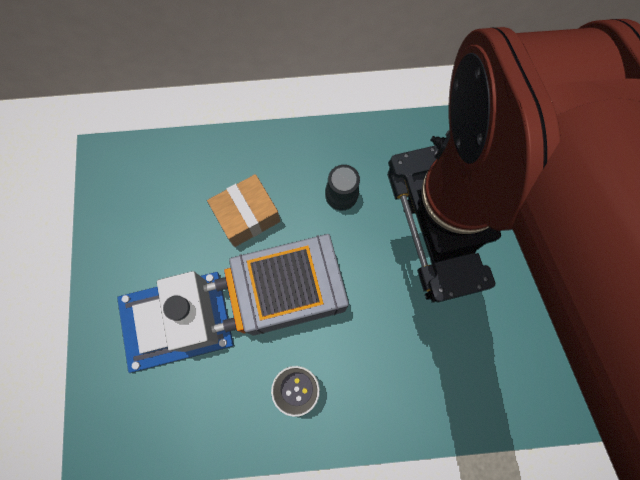

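The housing lies grille up against the pad (frame corners in the top view about (247,262) to (322,305)). The cup, lens and carton are where they were, and the arm is clear.

```bash
python3 -c "
from bench import *
print(hand_in())"
```

```text
the job is handed in; nothing more can be done
None
```

The housing is lying grille up against the stand's pad, and I handed the job in at 16.5 s with the arm clear.

- **Topple and push:** I tipped it with the open fingers near the top of its grille face. I then pushed it with both fingertips square to the stand and found the pad by feel, about 26 mm beyond the stand's origin.
- **Press:** Sliding alone took about 5.6 N. I held a total of about 15.1 N for about 1.1 s, so the pad took about 9.5 N by force and 10–11 N by its compression. The highest single reading was 16.5 N in total, so the pad stayed well under 20 N. Force readings vary by about 1 N.
- **Last checks:** After I let go and backed away, the housing did not move between two pictures. It is within 1° of square and about 4 mm off the stand's centre line. By my estimate it still presses the pad in by about 1 mm, though that is within the camera's 2 mm accuracy.
- **Other objects:** The cup, lens and carton look unmoved in the pictures, and the robot did not come near the stand. No check failed or disagreed.

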